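# Key the bending former onto the bench bender

## Task

The round former on the bench bender stands raised on its centre post, with the notch in its rim away from the locating pin. Push the former's upright bending peg round with a fingertip until the notch lies over the locating pin, then press down on the boss in the middle until the former is fully home and flat on its seat, with the pin in the notch. Do not lift the former off its post, and leave the roller, the mallet and the tin where they are.

Things in the scene. Friction and masses are not known exactly. Their poses are not given: they have to be found in the camera images.
- bender: Bench bender, fixed: a flat painted plate 150 (x) x 250 (y) x 12 mm. Origin on the bench surface, on the vertical axis of its centre post; z up. The post (20 mm diameter, top 62 mm above the bench) and seat (36 mm shoulder, 20 mm above the bench) are hidden under the former. The locating pin is on its +x side. Low bolt heads at the corners.
- locating_pin (a point): Top centre of the fixed steel locating pin: 12 mm diameter with a conical tip (7 mm at the top, 3 mm high), standing upright on the plate, its top 30 mm above the bench. Its axis lies 60 mm from the post's axis, so half of it shows beyond the former's rim.
- former: Loose steel disc, 120 mm diameter, 12 mm thick, 0.3 to 0.6 kg: a rim notch (15 mm wide, 10 deep) on its +x side, a boss in the middle, a peg opposite the notch. Origin on its axis, at its underside, which is 32 mm above the bench at the start, 2 mm clear of the pin, and 20 mm when home. Turns both ways on the post (1 mm radial play, 1 to 4 N at the peg) and stays where left.
- notch (a point): Middle of the notch's width, on the rim circle (60 mm from the former's axis), level with the disc's upper face. Only with it over the locating pin, within about 3 degrees (the pin's cone helps), can the former go down.
- peg (a point): Centre of the top of the former's upright bending peg: 14 mm diameter, standing 30 mm above the disc's upper face, 42 mm from the former's axis, opposite the notch. Push it sideways to turn the former.
- boss (a point): Centre of the flat top of the former's boss: 35 mm diameter, 42 mm above the disc's upper face (12 mm higher than the peg's top), on the former's axis; 86 mm above the bench at the start, 74 mm when fully home. Pressing the former down takes about 5 to 11 N, steadily over the whole travel; it stays where it is pressed to.
- collar (a joint): Friction collar under the former, hidden: 0 raised as at the start, grows downwards to 0.012 m when pressed fully home. No spring.
- roller_middle (a point): Middle of a bystander: a spare steel roller, 24 mm diameter, 30 mm tall, standing loose on the bender's plate about 100 mm from the post's axis.
- mallet: Bystander: a wooden mallet 270 mm long lying on the bench beside the bender, handle towards its -x; origin under its middle.
- tin_middle (a point): Middle of a bystander: a closed metal tin, 72 mm diameter, 100 mm tall, standing on the bench beside the bender.

How it is judged:
On the way, in this order (a step that is already met when the one before it is completed fails the run):
1. the former is turned so that its notch lies over the locating pin (horizontal distance between notch and locating_pin below 0.006 m), for 0.05 s.
2. the former is pressed down onto its seat (z of boss in the frame of bender below 0.077 m), for 0.2 s.
At the end, for the whole second after the job is handed in: The former is at rest on its post, fully down to within 3 mm of its seat and level within 3 degrees, with the locating pin in its notch (notch within 5 mm of the pin's axis); roller within 20 mm, mallet and tin within 30 mm of where they stood, the roller upright (z of boss in the frame of bender below 0.077 m and horizontal distance between notch and locating_pin below 0.005 m and horizontal distance between boss and bender below 0.004 m and angle between former's own z axis and vertical below 0.05 rad and linear speed of former below 0.02 m/s and angle between roller_middle's own z axis and vertical below 0.2 rad and distance of roller_middle from where it was at the start of the episode below 0.02 m and distance of each of mallet, tin_middle from where it was at the start of the episode below 0.03 m); the robot touches nothing.
It fails at once if the former is lifted (more than 10 mm above its raised start) (z of boss in the frame of bender above 0.096 m).
It fails at once if the roller is moved by more than 20 mm (distance of roller_middle from where it was at the start of the episode above 0.02 m).
It fails at once if the mallet is moved by more than 30 mm (distance of mallet from where it was at the start of the episode above 0.03 m).
It fails at once if the tin is moved by more than 30 mm (distance of tin_middle from where it was at the start of the episode above 0.03 m).
It also fails if it takes over 54 s, if anything falls off the work surface, if the arm or the gripper's body presses on something with over 40 N, if the wrist force passes 120 N, or if a joint passes its speed limit or range.

## Robot

A 6-joint arm with a two-finger parallel gripper is mounted at the origin on the work surface. World frame = base frame: x ahead of the robot, y to its left, z up, the work surface at z = 0. Lengths are in m, angles in rad, forces in N, time in s.
With the tool pointing down it reaches from about 0.35 to 0.975 m from the base axis. Payload 4.9 kg.
Tool frame: the origin (TCP) lies on the centre line of the jaws, within the pads' length; the fingertips stand 17 mm ahead of it and the grasp point (between the pads) lies 2 mm behind it; x points along the fingers, y is the direction in which the jaws open and shut, and the axes are right-handed (so a half turn about x gives the same grasp; the last joint's range is limited). The gripper opens to 85 mm and grips with 20 to 120 N. Pads are 22 mm wide; open, the fingers measure 114 mm over their backs; the gripper's body (76 mm by 85 mm) begins 54 mm behind the grasp point. The pads swing forward as they close: fully open they stand 13 mm farther back than shut.
Start: joints at [1.19, 0.053, 1.613, -0, 1.476, -0.119], TCP at [0.162, 0.604, 0.248] pointing down, gripper open.
Joint ranges: [-3.01, 3.01], [-1.01, 2.22], [0.06, 2.58], [-1.02, 4.17], [0.09, 2.62], [-3.14, 3.14]. Speed limits (rad/s): [2.57, 2.57, 3.14, 3.14, 3.14, 3.14].

## Interface

Orientations are given as a unit quaternion [w, x, y, z].
In Python, from plant import status, viewer, manip gives the robot as it stands.
- The arm moves only by the tool drive_tool, never from a script. Its argument "plan" is a list of rows, each a list of 4 numbers: the shift along the tool's x, y, z in m, then the turn about the tool's x in units of 8 degrees (1.0 is 8 degrees). A call has 1 to 12 rows; each row is the pose to reach, as a shift and turn from the pose commanded when the call began, along the tool's axes at that moment; what a row does not reach only later rows make up. A row lasts 1/10 s, in which the tool goes at most 50 mm and 8.59 degrees, less where a joint would pass 70% of its speed; a pose out of reach is approached as far as the arm can. A call with a gripper value outside its range is refused whole. "fingers" is the finger opening in m, from 0 to 0.0854, set as the call begins (left out, the last holds). The fingers move at their own pace and stop on an object; the grip force is fixed at half the most. Time passes only in rows, so rows that repeat a pose let the fingers close. It gives the time, the measured TCP pose, the force and the opening at its end, in the units of the state.
- status.state(): the state, without advancing time (a new reading comes with each control period).
- viewer.grab_frame(name): name is "scene" or "top"; returns the picture (400x640x3 uint8, blue, green, red); there is no depth.
- viewer.calibration(name): a dict with "vfov" (degrees; the focal length in pixels is half the picture's height over the tangent of half this angle, whatever the lens; pixels are square), "cx", "cy" (the principal point, pixels), "rvec" (rotation vector, rad) and "tvec" (3), from world to camera coordinates, as OpenCV has them. Camera axes: x right, y down, z forward; pixel columns grow to the right and rows downward; lengths in m; the calibration is good to about 2 mm. A picture is of the moment at which its call begins. calibration takes no time and is no camera call.
- manip.job_done(): hands the job in, once; it reports no verdict.
The state is a dict: "time": time; "joint_pos": joint angles; "joint_vel": joint speeds; "joint_efforts": joint torques, N m; "tool_pos": TCP position; "tool_rot": TCP orientation; "contact_force": force on the tool from outside, world axes, zero at the start; "ft_torque": the same for the moment, N m; "gripper_width": opening from 0.0 (shut) to 1.0 (fully open).
Only numpy, scipy, OpenCV 4.12 (cv2) and the standard library are available. Lean on these libraries where they do the work, as an engineer would, in place of code of your own. Each camera call takes 0.05 s, during which the arm holds its last target. There are 200 camera calls.

## Working session

There is one attempt and no reset: what is moved stays moved. The work goes in short steps, Python scripts to look and compute and a tool call to move; the robot and the scene stay as the last step left them, time stands still between calls to the robot, and variables do not carry over. Pictures are saved under pics/ and viewed, about 8 in all and at most 12, crops included, and the job is handed in when it is done.

Besides the shell and the picture viewer there is one more tool, called by a JSON object that holds its "api" and its "payload". drive_tool: Moves the arm, as the interface text tells. Its arguments: {"type":"object","properties":{"plan":{"type":"array","items":{"type":"array","items":{"type":"number"}}},"fingers":{"type":"number"}},"required":["plan"]}

```bash
mkdir -p pics; cat > h.py <<'E'
import numpy as np,cv2
from plant import status,viewer,manip
def cam(n):
    c=viewer.calibration(n);f=200/np.tan(np.radians(c['vfov'])/2)
    R=cv2.Rodrigues(np.array(c['rvec'],float))[0];t=np.array(c['tvec'],float).ravel()
    return f,c['cx'],c['cy'],R,t,c
def ray(n,u,v,z):
    f,cx,cy,R,t,c=cam(n);o=-R.T@t;d=R.T@np.array([(u-cx)/f,(v-cy)/f,1])
    return o+d*(z-o[2])/d[2]
def proj(n,p):
    f,cx,cy,R,t,c=cam(n);q=R@np.array(p,float)+t;return np.array([f*q[0]/q[2]+cx,f*q[1]/q[2]+cy])
E
python3 - <<'E'
from h import *
for n in('scene','top'):
    cv2.imwrite(f'pics/{n}0.png',viewer.grab_frame(n));c=cam(n);print(n,c[5],-c[3].T@c[4])
s=status.state();print(s)
E
```

```text
scene {'vfov': 56.61136828186086, 'cx': 321.25305552547843, 'cy': 199.15920057187566, 'rvec': array([ 1.06623794,  2.50670392, -0.91376984]), 'tvec': array([ 0.37497402, -0.25188366,  1.1845572 ])} [0.94768902 0.39264493 0.74494438]
top {'vfov': 52.70846029344925, 'cx': 314.5222799712474, 'cy': 201.53978690506221, 'rvec': array([ 2.14525519, -2.13068802,  0.14850656]), 'tvec': array([0.00373902, 0.55375514, 1.20713628])} [ 0.36684707 -0.00753556  1.27640243]
{'time': 0.1, 'joint_pos': array([ 1.19000762e+00,  5.33074936e-02,  1.61417965e+00,  2.58643957e-05,
        1.47598862e+00, -1.19006037e-01]), 'joint_vel': array([ 9.55016415e-04, -2.59622586e-03, -5.10248344e-03, -3.70475019e-05,
        4.35205107e-04,  1.24445850e-03]), 'joint_efforts': array([-3.34794195e-04, -3.94906712e+01, -3.71361709e+01, -8.81671644e-05,
        3.94283808e-03, -8.54761595e-06]), 'tool_pos': array([0.16154723, 0.60320452, 0.24716188]), 'tool_rot': array([ 0.70088426,  0.09164807,  0.7012312 , -0.09293377]), 'contact_force': array([0.11240365, 0.09300815, 0.20430898]), 'ft_torque': array([ 0.00866593, -0.03782459, -0.03285144]), 'gripper_width': 1.0014136897824397}
```

View pics/top0.png

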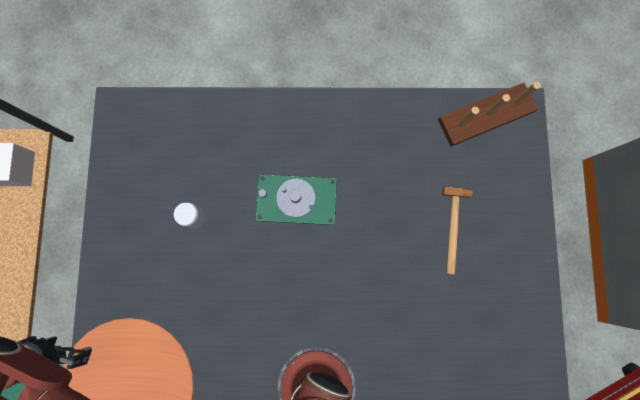

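View pics/scene0.png

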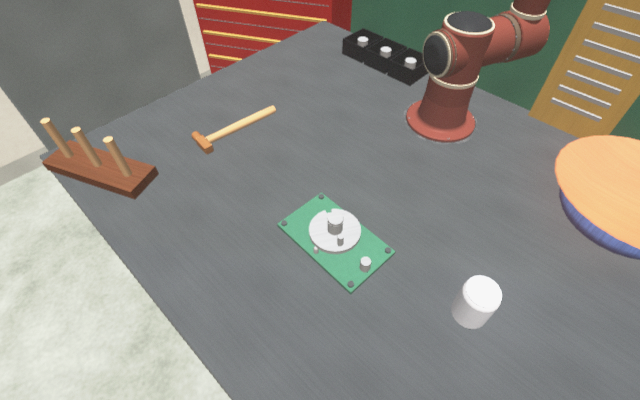

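The top view shows the plate around (296,199), the peg near (283,191), the notch near (310,208), the roller at (262,193), the tin at (186,214) and the mallet around (454,230). In the scene view the pin is near (316,249). I'll enlarge both for measuring.

```bash
python3 - <<'E'
from h import *
a=cv2.imread('pics/top0.png')[165:235,245:345];b=cv2.imread('pics/scene0.png')[185:295,270:400]
A=cv2.resize(a,None,fx=6,fy=6,interpolation=cv2.INTER_CUBIC);cv2.imwrite('pics/tc.png',A)
B=cv2.resize(b,None,fx=5,fy=5,interpolation=cv2.INTER_CUBIC);cv2.imwrite('pics/sc.png',B)
# green plate outline in both views -> pose
for n,lo in(('top',(40,60)),('scene',(40,60))):
    im=cv2.imread(f'pics/{n}0.png');h=cv2.cvtColor(im,cv2.COLOR_BGR2HSV)
    m=((h[...,0]>60)&(h[...,0]<90)&(h[...,1]>100)).astype(np.uint8)
    m[:150]=0;m[300:]=0;m[:,:240]=0;m[:,400:]=0
    c=max(cv2.findContours(m,0,2)[0],key=cv2.contourArea);
    w=np.array([ray(n,u,v,.012)[:2] for u,v in c[:,0].astype(float)],np.float32)
    print(n,cv2.minAreaRect(w))
    # grey disc top
    box=c[:,0];x0,y0=box.min(0);x1,y1=box.max(0)
    g=np.zeros_like(m);cv2.fillPoly(g,[cv2.convexHull(c)],1)
    g&=(1-m);n_,lab,st,cen=cv2.connectedComponentsWithStats(g)
    for i in range(1,n_):
        if st[i,4]>8: print(st[i],cen[i],ray(n,*cen[i],.044))
    i=1+np.argmax(st[1:,4]);cc=max(cv2.findContours((lab==i).astype(np.uint8),0,2)[0],key=cv2.contourArea)
    w=np.array([ray(n,u,v,.044)[:2] for u,v in cc[:,0].astype(float)],np.float32);print('disc',cv2.minEnclosingCircle(w))
E
```

```text
top ((0.5661036968231201, 0.06697766482830048), (0.24697642028331757, 0.1469734162092209), 87.38182067871094)
[272 175  10   1  10] [276.5 175. ] [0.63646205 0.12683794 0.044     ]
[260 176   5   5  19] [262.15789474 178.15789474] [0.62616527 0.17141007 0.044     ]
[ 275  176   41   42 1299] [295.29099307 197.1778291 ] [0.56666574 0.06710055 0.044     ]
[312 177   9   1   9] [316. 177.] [0.63073958 0.00347004 0.044     ]
[330 179   5   5  19] [331.94736842 181.36842105] [ 0.61713471 -0.04622091  0.044     ]
[257 188  11  11  83] [261.69879518 193.13253012] [0.57876716 0.17155221 0.044     ]
[335 198   1  10  10] [335.  202.5] [ 0.55075166 -0.05571239  0.044     ]
[257 214   5   5  22] [259.09090909 216.09090909] [0.50708882 0.17763198 0.044     ]
[328 218   5   5  22] [330.09090909 219.90909091] [ 0.49670809 -0.04067543  0.044     ]
[286 222  10   1  10] [290.5 222. ] [0.48948138 0.08065962 0.044     ]
[306 223   9   1   9] [310. 223.] [0.48679792 0.02083006 0.044     ]
disc ((0.5692813396453857, 0.06636311113834381), 0.06647413969039917)Traceback (most recent call last):
  File "<stdin>", line 10, in <module>
ValueError: max() iterable argument is empty
```

View pics/tc.png

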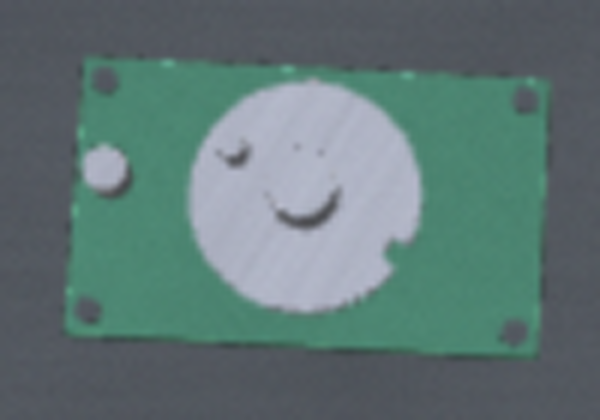

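View pics/sc.png

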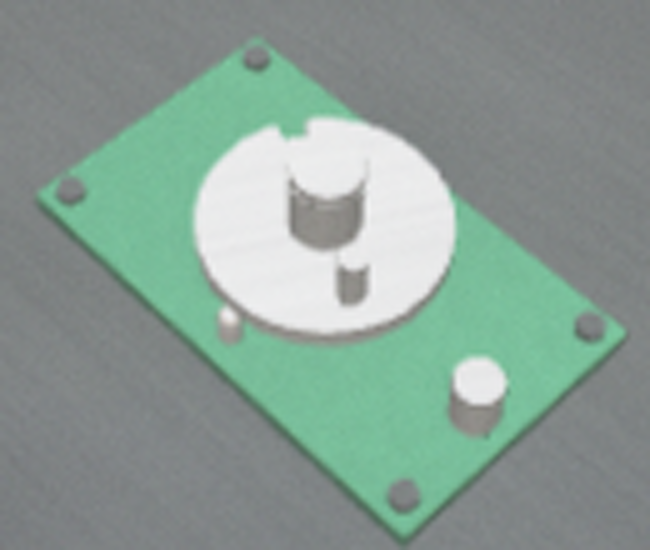

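```bash
python3 - <<'E'
from h import *
def s(u,v):return u/5+270-.4,v/5+185-.4
def t(u,v):return u/6+245-.42,v/6+165-.42
print('boss s',ray('scene',*s(328,172),.086))
c=np.mean([ray('scene',*s(*p),.044) for p in((194,225),(457,222))],0);print('disc s',c)
pts=[(189,195),(422,195),(310,79),(255,300),(230,110),(390,110)]
w=np.array([ray('top',*t(*p),.044)[:2] for p in pts]);A=np.c_[2*w,np.ones(6)];x=np.linalg.lstsq(A,(w**2).sum(1),rcond=None)[0];C=x[:2];print('disc t',C,np.sqrt(x[2]+C@C))
for n,p in(('peg s',ray('scene',*s(353,260),.074)),('peg t',ray('top',*t(235,147),.074)),('notch s',ray('scene',*s(294,127),.044)),('notch t',ray('top',*t(405,255),.044)),('pin s',ray('scene',*s(231,312),.030)),('roller s',ray('scene',*s(480,381),.042)),('roller t',ray('top',*t(105,168),.042))):
    d=p[:2]-C;print(n,p,np.hypot(*d),np.degrees(np.arctan2(d[1],d[0])))
from scipy.spatial.transform import Rotation as Ro
q=status.state()['tool_rot'];print(Ro.from_quat(q,scalar_first=True).as_matrix())
E
```

```text
boss s [0.56898392 0.07041284 0.086     ]
disc s [0.56752511 0.0691685  0.044     ]
disc t [0.56746302 0.06592222] 0.060483666733176705
peg s [0.58982469 0.10475719 0.074     ] 0.044812944160511826 60.066110302703265
peg t [0.58644598 0.10064218 0.074     ] 0.03957054930017072 61.33259347711698
notch s [0.53623788 0.01977168 0.044     ] 0.05572146029792885 -124.08201730453139
notch t [0.53605876 0.01487826 0.044     ] 0.059930897190593045 -121.60146745478326
pin s [0.62586841 0.06502962 0.03      ] 0.058412214670453176 -0.8755751515157495
roller s [0.58152164 0.17310389 0.042     ] 0.10809975049430158 82.52738261914433
roller t [0.58085978 0.17070389 0.042     ] 0.10563461971142771 82.71402984120766
[[-7.23766647e-04  2.58804610e-01  9.65929423e-01]
 [-1.73865583e-03  9.65927890e-01 -2.58805502e-01]
 [-9.99998227e-01 -1.86673361e-03 -2.49134248e-04]]
```

```bash
cat >> h.py <<'E'
from scipy.spatial.transform import Rotation as Ro
C=np.array([.5673,.067])
def row(p,yaw):
    """world TCP target + yaw (deg) of tool y -> plan row"""
    s=status.state();R=Ro.from_quat(s['tool_rot'],scalar_first=True).as_matrix()
    y0=np.degrees(np.arctan2(R[1,1],R[0,1]));d=(yaw-y0+180)%360-180
    return np.r_[R.T@(np.array(p)-s['tool_pos']),-d/8].round(4)
def push(ang,L,z,yaw=None,r=.042):
    """finger pose lagging by L behind the peg at angle ang"""
    a=np.radians(ang);p=C+r*np.array([np.cos(a),np.sin(a)])+L*np.array([np.sin(a),-np.cos(a)])
    return row([*p,z],ang if yaw is None else yaw)
E
python3 -c "
from h import *
print(push(60,.034,.14))"
```

```text
[ 0.1077 -0.381   0.5744  1.8751]
```

{"api": "drive_tool", "payload": {"plan": [[0, -0.19, 0.285, 0.9], [0, -0.19, 0.285, 0.9], [0, -0.19, 0.285, 0.9], [0, -0.19, 0.285, 0.9], [0, -0.19, 0.285, 0.9], [0, -0.19, 0.285, 0.9], [0, -0.381, 0.574, 1.875], [0, -0.381, 0.574, 1.875], [0, -0.381, 0.574, 1.875], [0, -0.381, 0.574, 1.875], [0, -0.381, 0.574, 1.875], [0, -0.381, 0.574, 1.875]], "fingers": 0}}

```text
time: 1.3
tool_pos: [0.5594, 0.1518, 0.2478]
tool_rot: [0.683, 0.183, 0.683, -0.183]
contact_force: [-0.1, 1.1, -0.6]
gripper_width: 0.001
```

{"api": "drive_tool", "payload": {"plan": [[0, 0, 0, 0], [0, 0, 0, 0], [0, 0, 0, 0]]}}

```text
time: 1.6
tool_pos: [0.5579, 0.1543, 0.2478]
tool_rot: [0.683, 0.183, 0.683, -0.183]
contact_force: [0.1, -0.4, 0.2]
gripper_width: -0.001
```

```bash
python3 -c "
from h import *
print(push(60,.034,.14));print(push(60,.034,.072));print(status.state()['joint_pos'],status.state()['gripper_width'],status.state()['contact_force'])"
```

```text
[ 0.1077 -0.029   0.0859  0.0053]
[ 0.1757 -0.0289  0.0859  0.0053]
[ 1.41130099e-01 -5.53819556e-02  1.72172564e+00  3.95658439e-04
  1.47632663e+00 -9.06844119e-01] -0.0008665808877620396 [ 0.10509824 -0.39872762  0.18482621]
```

{"api": "drive_tool", "payload": {"plan": [[0, -0.029, 0.086, 0], [0, -0.029, 0.086, 0], [0.04, -0.029, 0.086, 0], [0.08, -0.029, 0.086, 0], [0.108, -0.029, 0.086, 0], [0.108, -0.029, 0.086, 0], [0.108, -0.029, 0.086, 0]]}}

```text
time: 2.3
tool_pos: [0.6181, 0.0868, 0.1406]
tool_rot: [0.683, 0.182, 0.683, -0.182]
contact_force: [0.5, 0.8, -0.3]
gripper_width: 0.001
```

```bash
python3 - <<'E'
from h import *
im=viewer.grab_frame('scene')[130:300,250:420];cv2.imwrite('pics/s1.png',cv2.resize(im,None,fx=3.5,fy=3.5,interpolation=cv2.INTER_CUBIC))
print(push(60,.034,.072));print(status.state()['tool_pos'])
E
```

```text
[ 0.0704 -0.0011 -0.0014  0.0114]
[0.61930038 0.08664648 0.14237725]
```

View pics/s1.png

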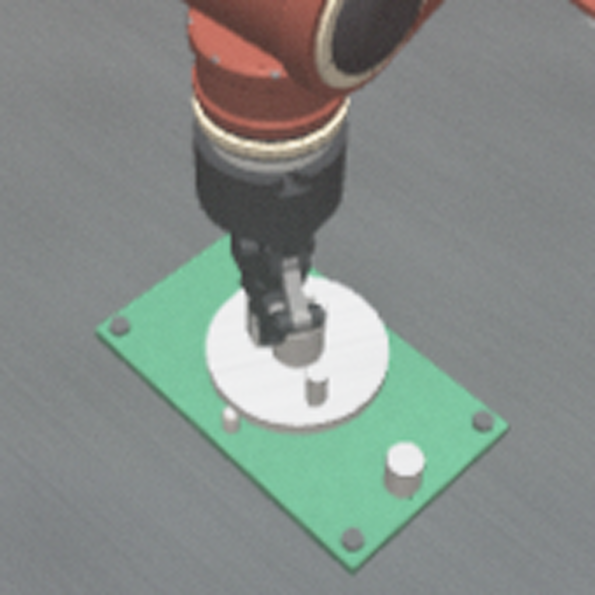

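Shut fingers hover near crop (285,330), over the former; peg at (317,390) crop, roller and pin untouched.

{"api": "drive_tool", "payload": {"plan": [[0.015, 0, -0.001, 0], [0.03, -0.001, -0.001, 0], [0.04, -0.001, -0.001, 0], [0.05, -0.001, -0.001, 0], [0.06, -0.001, -0.001, 0], [0.07, -0.001, -0.001, 0], [0.07, -0.001, -0.001, 0], [0.07, -0.001, -0.001, 0]]}}

```text
time: 3.15
tool_pos: [0.6172, 0.0852, 0.07]
tool_rot: [0.683, 0.183, 0.683, -0.183]
contact_force: [0.3, 0.3, 0.4]
gripper_width: -0.001
```

```bash
python3 - <<'E'
from h import *
s=status.state();print(s['tool_pos'],s['contact_force'],s['joint_pos'][5])
for a in range(60,140,8):print(a,push(a,.018,.072))
E
```

```text
[0.61718723 0.08521204 0.0700171 ] [0.2719806  0.27757492 0.4016862 ] -1.0293524655288897
60 [-0.002   0.0013 -0.0161 -0.0002]
68 [-0.002   0.0034 -0.0221 -1.0002]
76 [-2.0000e-03  4.6000e-03 -2.8400e-02 -2.0002e+00]
84 [-2.0000e-03  5.0000e-03 -3.4700e-02 -3.0002e+00]
92 [-2.0000e-03  4.4000e-03 -4.1100e-02 -4.0002e+00]
100 [-2.0000e-03  3.0000e-03 -4.7300e-02 -5.0002e+00]
108 [-2.0000e-03  8.0000e-04 -5.3300e-02 -6.0002e+00]
116 [-2.0000e-03 -2.3000e-03 -5.8900e-02 -7.0002e+00]
124 [-2.0000e-03 -6.1000e-03 -6.4000e-02 -8.0002e+00]
132 [-2.0000e-03 -1.0600e-02 -6.8500e-02 -9.0002e+00]
```

```bash
python3 - <<'E'
from h import *
for a in range(60,140,8):print(a,push(a,.0185,.072,60+.8*(a-60)))
E
```

```text
60 [-0.002   0.0013 -0.0156 -0.0002]
68 [-0.002   0.0034 -0.0216 -0.8002]
76 [-0.002   0.0048 -0.0279 -1.6002]
84 [-2.0000e-03  5.2000e-03 -3.4300e-02 -2.4002e+00]
92 [-2.0000e-03  4.7000e-03 -4.0700e-02 -3.2002e+00]
100 [-2.0000e-03  3.3000e-03 -4.6900e-02 -4.0002e+00]
108 [-2.0000e-03  1.1000e-03 -5.2900e-02 -4.8002e+00]
116 [-2.0000e-03 -1.9000e-03 -5.8600e-02 -5.6002e+00]
124 [-2.0000e-03 -5.7000e-03 -6.3700e-02 -6.4002e+00]
132 [-2.0000e-03 -1.0100e-02 -6.8300e-02 -7.2002e+00]
```

{"api": "drive_tool", "payload": {"plan": [[-0.001, 0.001, -0.008, 0], [-0.002, 0.0013, -0.0156, 0], [-0.002, 0.0034, -0.0216, -0.8], [-0.002, 0.0048, -0.0279, -1.6], [-0.002, 0.0052, -0.0343, -2.4], [-0.002, 0.0047, -0.0407, -3.2], [-0.002, 0.0033, -0.0469, -4.0], [-0.002, 0.0011, -0.0529, -4.8], [-0.002, 0.0011, -0.0529, -4.8]]}}

```text
time: 4.05
tool_pos: [0.5715, 0.1131, 0.0731]
tool_rot: [0.706, -0.052, 0.705, 0.052]
contact_force: [0.0, -0.3, -0.9]
gripper_width: -0.003
```

```bash
python3 - <<'E'
from h import *
s=status.state();print(s['tool_pos'],s['contact_force'],s['joint_pos'][5])
a=cv2.resize(viewer.grab_frame('scene')[170:300,250:420],None,fx=4,fy=4,interpolation=cv2.INTER_CUBIC)
cv2.imwrite('pics/s2.png',a)
for a in range(108,177,8):print(a,push(a,.0185,.072,60+.8*(a-60)))
E
```

```text
[0.57151469 0.11312661 0.07307774] [ 0.01542918 -0.31011183 -0.91027631] -1.6501238963918634
108 [ 0.0009 -0.0004  0.0002 -0.0122]
116 [ 9.000e-04  7.000e-04 -6.200e-03 -8.122e-01]
124 [ 9.0000e-04  9.0000e-04 -1.2500e-02 -1.6122e+00]
132 [ 9.0000e-04  3.0000e-04 -1.8900e-02 -2.4122e+00]
140 [ 9.0000e-04 -1.3000e-03 -2.5100e-02 -3.2122e+00]
148 [ 9.0000e-04 -3.7000e-03 -3.1100e-02 -4.0122e+00]
156 [ 9.0000e-04 -6.8000e-03 -3.6600e-02 -4.8122e+00]
164 [ 9.0000e-04 -1.0800e-02 -4.1700e-02 -5.6122e+00]
172 [ 9.0000e-04 -1.5400e-02 -4.6100e-02 -6.4122e+00]
```

View pics/s2.png

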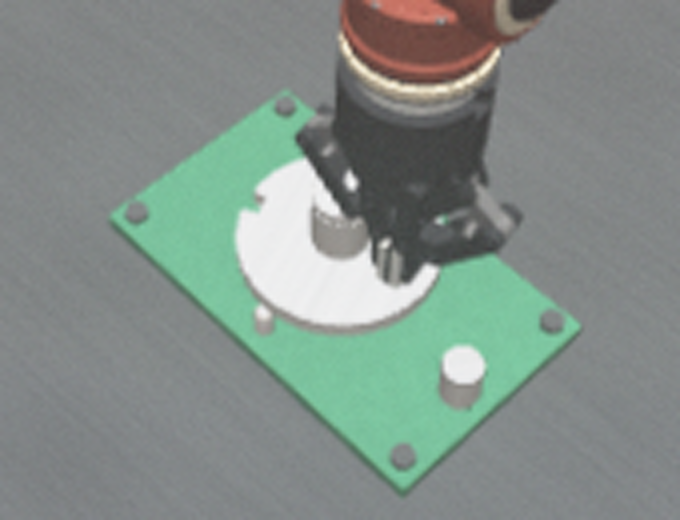

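The notch is now at crop (250,203), i.e. full-frame (312,220); the peg is moving with the finger, the roller and pin unchanged. I'll continue the sweep.

{"api": "drive_tool", "payload": {"plan": [[0.001, 0.0007, -0.0062, -0.8], [0.001, 0.0009, -0.0125, -1.6], [0.001, 0.0003, -0.0189, -2.4], [0.001, -0.0013, -0.0251, -3.2], [0.001, -0.0037, -0.0311, -4.0], [0.001, -0.0068, -0.0366, -4.8], [0.001, -0.0068, -0.0366, -4.8]]}}

```text
time: 4.8
tool_pos: [0.5369, 0.1005, 0.0718]
tool_rot: [0.65, -0.28, 0.649, 0.28]
contact_force: [0.3, 0.4, 0.4]
gripper_width: 0.003
```

```bash
python3 - <<'E'
from h import *
n=ray('scene',250/4+250-.4,203/4+170-.4,.044)[:2]-C;print('prev notch',np.degrees(np.arctan2(n[1],n[0])),np.hypot(*n))
s=status.state();print(s['tool_pos'],s['contact_force'],s['joint_pos'][5])
a=cv2.resize(viewer.grab_frame('scene')[190:290,270:400],None,fx=6,fy=6,interpolation=cv2.INTER_CUBIC)
cv2.imwrite('pics/s3.png',a)
for a in range(156,181,4):print(a,push(a,.0185,.072,60+.8*(a-60)))
E
```

```text
prev notch -71.28192885012975 0.05659235181135052
[0.53689702 0.10050125 0.07184804] [0.33309945 0.37220681 0.37261087] -2.3364867246354017
156 [-0.0004  0.0005  0.     -0.0288]
160 [-4.000e-04  7.000e-04 -3.200e-03 -4.288e-01]
164 [-4.000e-04  6.000e-04 -6.400e-03 -8.288e-01]
168 [-4.0000e-04  3.0000e-04 -9.6000e-03 -1.2288e+00]
172 [-4.0000e-04 -3.0000e-04 -1.2700e-02 -1.6288e+00]
176 [-4.0000e-04 -1.0000e-03 -1.5800e-02 -2.0288e+00]
180 [-4.0000e-04 -2.0000e-03 -1.8900e-02 -2.4288e+00]
```

View pics/s3.png

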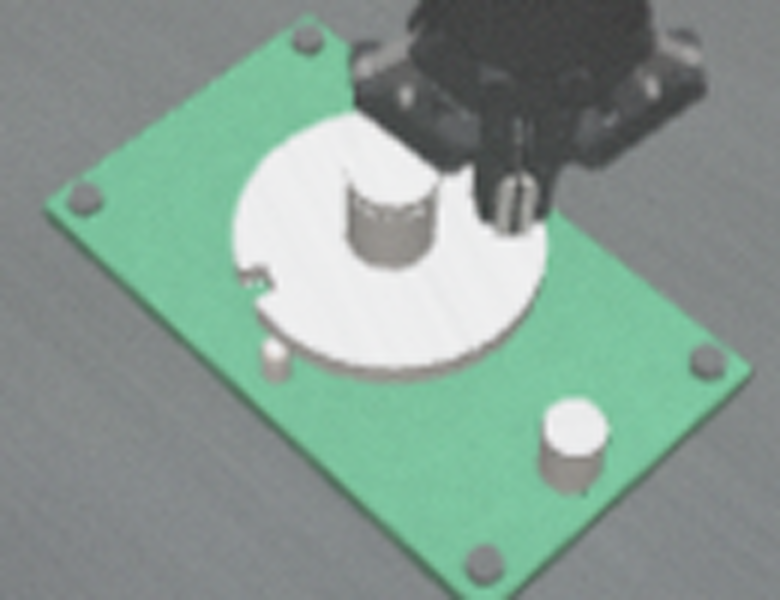

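The notch is at crop (248,288), the pin top at (275,347), just short of alignment; the roller is unmoved.

```bash
python3 - <<'E'
from h import *
g=lambda u,v,z:ray('scene',u/6+270-.42,v/6+190-.42,z)[:2]
w=np.array([g(*p,.044) for p in((232,235),(548,240),(395,370),(480,353),(300,338),(290,132))])
x=np.linalg.lstsq(np.c_[2*w,np.ones(len(w))],(w**2).sum(1),rcond=None)[0];D=x[:2];print('disc',D,np.sqrt(x[2]+D@D))
for n,p in(('edge1',g(238,272,.044)),('edge2',g(257,304,.044)),('pin',g(275,345,.030)),('pinB',g(276,378,.012))):
    d=p-D;print(n,p,np.hypot(*d),np.degrees(np.arctan2(d[1],d[0])))
E
```

```text
disc [0.56495494 0.06717728] 0.0617063746189298
edge1 [0.61934436 0.03791026] 0.06176379545354173 -28.284754135202366
edge2 [0.62465291 0.05336161] 0.06127576687689591 -13.030340145807564
pin [0.62662949 0.06454742] 0.061730591195372345 -2.4416629586930583
pinB [0.62891364 0.06701399] 0.06395889956229366 -0.1462706480501661
```

{"api": "drive_tool", "payload": {"plan": [[0, 0.0007, -0.0032, -0.4], [0, 0.0006, -0.0064, -0.8], [0, 0.0003, -0.0096, -1.2], [0, 0, -0.0119, -1.5], [0, 0, -0.0125, -1.55], [0, 0, -0.0125, -1.55]]}}

```text
time: 5.45
tool_pos: [0.5288, 0.0917, 0.0717]
tool_rot: [0.616, -0.349, 0.615, 0.348]
contact_force: [1.7, 1.8, -0.8]
gripper_width: -0.001
```

```bash
python3 - <<'E'
from h import *
s=status.state();print(s['tool_pos'],s['contact_force'],s['joint_pos'][5])
a=cv2.resize(viewer.grab_frame('scene')[210:270,290:390],None,fx=8,fy=8,interpolation=cv2.INTER_CUBIC)
cv2.imwrite('pics/s4.png',a)
for a in range(171,182,1):print(a,push(a,.0185,.072,60+.8*(a-60)))
E
```

```text
[0.52881904 0.09174698 0.07170208] [ 1.71422284  1.81258801 -0.82238193] -2.5689512710525704
171 [-0.0003  0.0001  0.0001  0.0354]
172 [-0.0003  0.0002 -0.0007 -0.0646]
173 [-0.0003  0.0002 -0.0015 -0.1646]
174 [-3.000e-04  1.000e-04 -2.300e-03 -2.646e-01]
175 [-3.000e-04  1.000e-04 -3.100e-03 -3.646e-01]
176 [-3.000e-04  1.000e-04 -3.900e-03 -4.646e-01]
177 [-3.000e-04  0.000e+00 -4.700e-03 -5.646e-01]
178 [-3.000e-04 -0.000e+00 -5.500e-03 -6.646e-01]
179 [-3.000e-04 -1.000e-04 -6.300e-03 -7.646e-01]
180 [-3.000e-04 -2.000e-04 -7.100e-03 -8.646e-01]
181 [-3.000e-04 -3.000e-04 -7.900e-03 -9.646e-01]
```

View pics/s4.png

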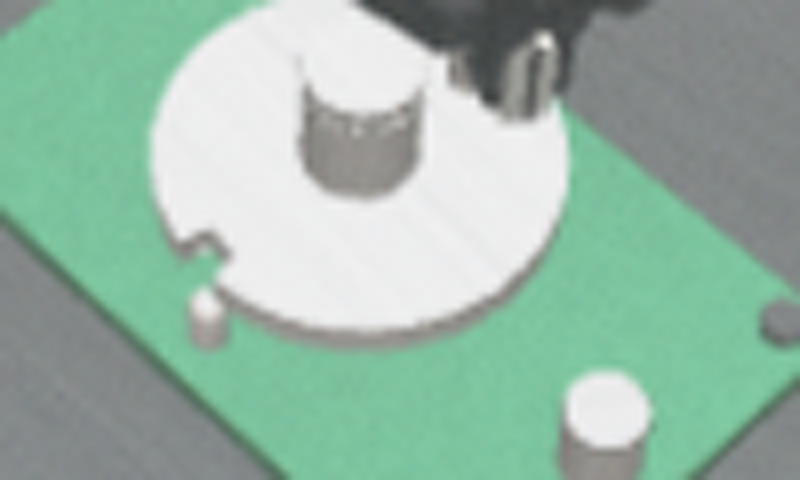

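The notch rim corners are near crop (180,247) and (216,285), pin top at (207,300): a few degrees to go.

```bash
python3 - <<'E'
from h import *
g=lambda u,v,z:ray('scene',u/8+290-.44,v/8+210-.44,z)[:2]
D=np.array([.565,.0672])
for n,p in(('edge1',g(180,247,.044)),('edge2',g(216,285,.044)),('pin',g(207,300,.030))):
    d=p-D;print(n,p,np.hypot(*d),np.degrees(np.arctan2(d[1],d[0])))
E
```

```text
edge1 [0.62556566 0.05314526] 0.06217503035878783 -13.064703909176743
edge2 [0.62758393 0.06932126] 0.06261986804332133 1.9412794134578142
pin [0.62655726 0.06454535] 0.06161447146208773 -2.4693438504170655
```

{"api": "drive_tool", "payload": {"plan": [[0, 0, -0.001, -0.15], [0, 0, -0.002, -0.25], [0, 0, -0.0025, -0.3], [0, 0, -0.0025, -0.3]]}}

```text
time: 5.9
tool_pos: [0.5267, 0.0893, 0.0712]
tool_rot: [0.607, -0.362, 0.608, 0.362]
contact_force: [1.4, 0.2, 1.0]
gripper_width: -0.0
```

```bash
python3 - <<'E'
from h import *
s=status.state();print(s['tool_pos'],s['contact_force'],s['joint_pos'][5])
a=cv2.resize(viewer.grab_frame('scene')[210:270,290:390],None,fx=8,fy=8,interpolation=cv2.INTER_CUBIC)
cv2.imwrite('pics/s5.png',a)
E
```

```text
[0.52671478 0.08929509 0.07121485] [1.42611705 0.21006546 1.00033114] -2.6172874836313906
```

View pics/s5.png

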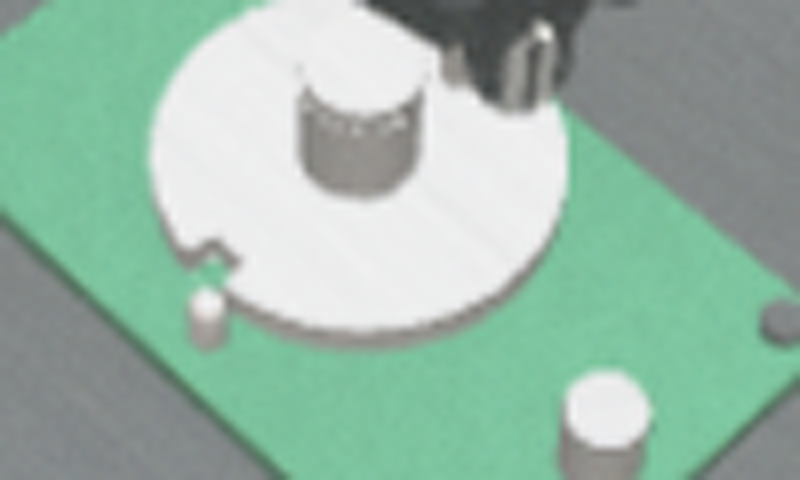

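```bash
python3 - <<'E'
from h import *
g=lambda u,v,z:ray('scene',u/8+290-.44,v/8+210-.44,z)[:2]
D=np.array([.565,.0672])
for n,p in(('edge1',g(186,257,.044)),('edge2',g(226,290,.044)),('in1',g(211,241,.044)),('in2',g(240,264,.044)),('pin',g(207,300,.030))):
    d=p-D;print(n,p,np.hypot(*d),np.degrees(np.arctan2(d[1],d[0])))
print(row([.535,.115,.072],150), push(176,.035,.072,150),push(176,.035,.15,150))
E
```

```text
edge1 [0.6267779  0.05672924] 0.06265896778856118 -9.619665798036252
edge2 [0.62682905 0.07248335] 0.0620543741187513 4.884113273816197
in1 [0.6180612  0.05802373] 0.053848820620182036 -9.811546999822136
in2 [0.61793057 0.0692964 ] 0.052972071099349004 2.268109380115043
pin [0.62655726 0.06454535] 0.06161447146208773 -2.4693438504170655
[-0.0008  0.0049  0.0266  0.198 ] [-0.0008  0.0064  0.0142  0.198 ] [-0.0788  0.0064  0.0142  0.198 ]
```

Notch at about −2.4° to −3.5°, pin at −2.5°: aligned within tolerance. Back off, lift, and go above the boss.

{"api": "drive_tool", "payload": {"plan": [[0, 0.003, 0.007, 0], [0, 0.006, 0.014, 0], [0, 0.006, 0.014, 0], [-0.03, 0.006, 0.014, 0], [-0.06, 0.006, 0.014, 0], [-0.06, 0.006, 0.014, 0], [-0.06, 0.006, 0.014, 0]]}}

```text
time: 6.65
tool_pos: [0.5286, 0.1046, 0.1319]
tool_rot: [0.608, -0.362, 0.607, 0.362]
contact_force: [0.3, -0.1, -0.2]
gripper_width: -0.001
```

```bash
python3 - <<'E'
from h import *
s=status.state();print(s['tool_pos'],s['contact_force'])
print(row([.567,.0678,.125],153))
for n in('scene','top'):cv2.imwrite(f'pics/{n}6.png',viewer.grab_frame(n))
E
```

```text
[0.52864333 0.1045702  0.13193828] [ 0.30509281 -0.14823978 -0.17139496]
[ 0.007  -0.0512 -0.0141 -0.1729]
```

{"api": "drive_tool", "payload": {"plan": [[0, -0.025, -0.007, 0], [0, -0.051, -0.014, 0], [0.007, -0.051, -0.014, 0], [0.014, -0.051, -0.014, 0], [0.02, -0.051, -0.014, 0], [0.02, -0.051, -0.014, 0]]}}

```text
time: 7.35
tool_pos: [0.5645, 0.0684, 0.1089]
tool_rot: [0.606, -0.361, 0.609, 0.363]
contact_force: [0.3, -0.7, -0.9]
gripper_width: 0.002
```

```bash
python3 - <<'E'
from h import *
s=status.state();print(s['tool_pos'],s['contact_force'])
print(row([.567,.0678,.103],153),row([.567,.0678,.091],153))
a=cv2.resize(viewer.grab_frame('scene')[180:270,285:385],None,fx=6,fy=6,interpolation=cv2.INTER_CUBIC)
cv2.imwrite('pics/s7.png',a)
E
```

```text
[0.56454526 0.06844557 0.10892881] [ 0.33126789 -0.6621539  -0.85064876]
[ 0.0059 -0.0025  0.0006 -0.1698] [ 0.0179 -0.0025  0.0006 -0.1698]
```

View pics/s7.png

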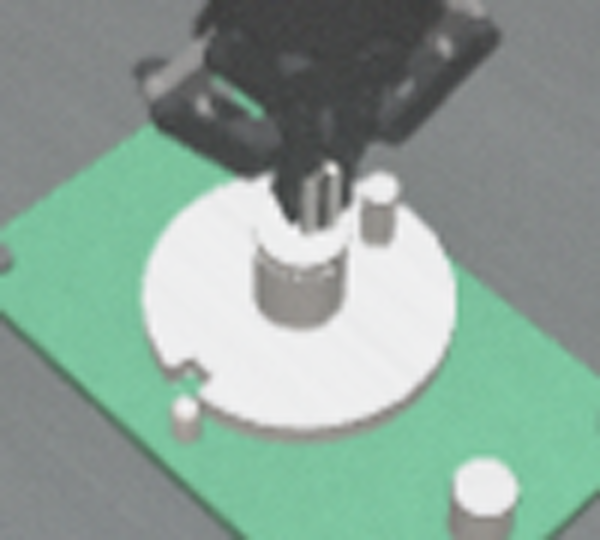

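The fingers are over the boss, around crop (310,215). The notch at (187,375) is in line with the pin at (186,408), and the peg at (378,200) is free.

{"api": "drive_tool", "payload": {"plan": [[0.003, -0.0025, 0.0005, 0], [0.006, -0.0025, 0.0005, 0], [0.008, -0.0025, 0.0005, 0], [0.01, -0.0025, 0.0005, 0], [0.012, -0.0025, 0.0005, 0], [0.013, -0.0025, 0.0005, 0]]}}

```text
time: 8.0
tool_pos: [0.5692, 0.0672, 0.0998]
tool_rot: [0.607, -0.362, 0.607, 0.362]
contact_force: [-4.2, -0.1, 7.6]
gripper_width: -0.004
```

{"api": "drive_tool", "payload": {"plan": [[0.002, 0, 0, 0], [0.004, 0, 0, 0], [0.005, 0, 0, 0], [0.006, 0, 0, 0], [0.006, 0, 0, 0]]}}

```text
time: 8.5
tool_pos: [0.5692, 0.0672, 0.0938]
tool_rot: [0.607, -0.362, 0.607, 0.362]
contact_force: [-3.3, -0.8, 7.3]
gripper_width: 0.001
```

```bash
python3 -c "
from h import *
s=status.state();print(s['time'],s['tool_pos'],s['contact_force'])"
```

```text
8.5 [0.56921174 0.06721095 0.09380594] [-3.2528033  -0.79380805  7.31021199]
```

Going down at steady force, so the pin is entering the notch. Press on to the stop.

{"api": "drive_tool", "payload": {"plan": [[0.001, 0, 0, 0], [0.002, 0, 0, 0], [0.003, 0, 0, 0], [0.003, 0, 0, 0]]}}

```text
time: 8.9
tool_pos: [0.5692, 0.0672, 0.091]
tool_rot: [0.607, -0.362, 0.607, 0.362]
contact_force: [-4.1, 0.3, 8.1]
gripper_width: 0.004
```

{"api": "drive_tool", "payload": {"plan": [[0.0005, 0, 0, 0], [0.001, 0, 0, 0], [0.001, 0, 0, 0], [0.001, 0, 0, 0]]}}

```text
time: 9.3
tool_pos: [0.5694, 0.0672, 0.091]
tool_rot: [0.607, -0.362, 0.607, 0.362]
contact_force: [-8.2, 0.5, 13.0]
gripper_width: -0.001
```

{"api": "drive_tool", "payload": {"plan": [[0.0005, 0, 0, 0], [0.001, 0, 0, 0], [0.0015, 0, 0, 0], [0.0015, 0, 0, 0], [0.0015, 0, 0, 0]]}}

```text
time: 9.8
tool_pos: [0.5697, 0.0672, 0.091]
tool_rot: [0.607, -0.362, 0.607, 0.362]
contact_force: [-10.5, 0.1, 19.7]
gripper_width: -0.003
```

{"api": "drive_tool", "payload": {"plan": [[-0.005, 0, 0, 0], [-0.02, 0, 0, 0], [-0.06, 0, 0, 0], [-0.1, 0, 0, 0], [-0.15, 0, 0, 0], [-0.15, 0, 0, 0], [-0.15, 0, 0, 0]]}}

```text
time: 10.5
tool_pos: [0.57, 0.0671, 0.2395]
tool_rot: [0.609, -0.363, 0.606, 0.361]
contact_force: [-0.6, -0.9, -0.9]
gripper_width: -0.003
```

```bash
python3 - <<'E'
from h import *
s=status.state();print(s['time'],s['tool_pos'],s['contact_force'])
a=cv2.resize(viewer.grab_frame('scene')[180:290,270:400],None,fx=6,fy=6,interpolation=cv2.INTER_CUBIC)
cv2.imwrite('pics/s8.png',a[:600])
E
```

```text
10.5 [0.56999853 0.06712896 0.2395439 ] [-0.58726559 -0.92224792 -0.93379224]
```

View pics/s8.png

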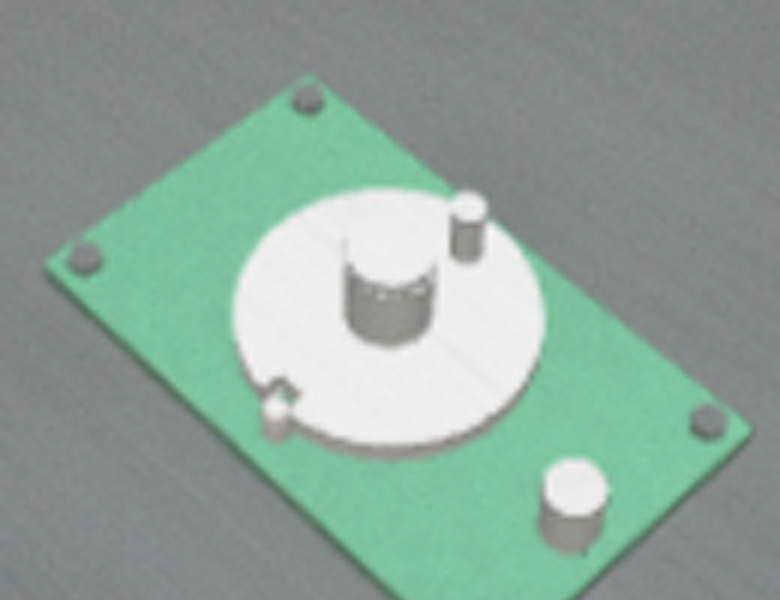

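The pin (crop 276,408) now sits in the notch and the disc is about 3 px lower, which fits 12 mm of travel. The roller is in place and the arm is clear, so I'm handing in.

```bash
python3 - <<'E'
from h import *
print('disc bottom/left z check', [ray('scene',344/6+270,265/6+180,z)[:2].round(4) for z in(.074,.086)])
print(manip.job_done())
E
```

```text
disc bottom/left z check [array([0.5849, 0.0616]), array([0.5914, 0.0676])]
the job is handed in; nothing more can be done
None
```

I turned the former about 118° by pushing its peg with the shut fingertips until the notch lay over the locating pin. I then pressed the boss down to the stop, lifted clear and handed the job in; no verdict was reported.

- **Alignment before pressing:** the notch measured −2.4° from its rim corners and about −3.5° from its inner corners. The pin was at −2.5°, so it was within the 3° tolerance.
- **Fully home:** the press took a steady 7–8 N. At TCP z 0.091 the tool stopped moving down while the force rose to about 20 N. That puts the boss at about 74 mm, the height given for fully home. A sideways force of up to about 10 N appeared at the stop, within the limits.
- **Last picture:** the pin sits in the notch, the disc looks level and lower, and the roller stands upright where it was. With the arm withdrawn, the force reading was about zero.
- **Not checked or unclear:** I did not re-measure the mallet and tin after the moves; the planned path stayed well clear of the tin, and the arm did not work on the mallet's side. A quick final check of the boss position from one edge pixel was inconclusive. The two cameras differed by 3–5 mm on the positions I measured in both.

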